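# Back the sample carousel up one notch

## Robot

A 6-joint arm with a two-finger parallel gripper is mounted at the origin on a cart in front of the work surface, level with it; the furniture and walls round the work are solid. World frame = base frame: x ahead of the robot, y to its left, z up, the work surface at z = 0. Lengths are in m, angles in rad, forces in N, time in s.
With the tool pointing down it reaches from about 0.35 to 0.775 m from the base axis. Payload 7.3 kg.
Tool frame: the origin (TCP) lies at the very end of the fingers, on their centre line; the grasp point (between the pads) lies 19 mm behind it; z points along the fingers, y is the line along which they close (so a half turn about z gives the same grasp; the last joint's range is limited). The gripper opens to 92 mm and grips with 3 to 60 N. Pads are 19 mm wide; open, the fingers measure 130 mm over their backs; the gripper's body (75 mm by 190 mm) begins 47 mm behind the grasp point.
Start: joints at [0.991, 0.342, 1.524, -0, 1.275, -0.146], TCP at [0.221, 0.476, 0.227] pointing down, gripper open.
Joint ranges: [-2.53, 2.53], [-0.77, 2.02], [0.04, 2.7], [-1, 4.14], [0.28, 2.66], [-3.11, 3.11]. Speed limits (rad/s): [2.57, 2.57, 3.14, 3.14, 3.14, 3.14].

## Interface

Orientations are given as [roll, pitch, yaw] about the fixed x, y, z axes, in that order (R = Rz(yaw) Ry(pitch) Rx(roll)).
In Python, from cell import robot, read_camera, get_calibration gives the robot as it stands. The module is installed in compiled form; this text tells all that it offers.
- The arm moves only by the tool send_rows, never from a script. Its argument "plan" is a list of rows, each a list of 2 entries, a list of its own where there are three numbers: the shift along the tool's x, y, z as a fraction of full scale, then the turn, a rotation vector about the tool's x, y, z as a fraction of full scale. A call has exactly 10 rows; each row shifts and turns the commanded pose from where the row before left it, along the tool's axes as they then stand; what a row does not reach is not made up. Full scale, the value 1, is 0.025 m for a shift and 90 degrees for a turn. A row lasts 1/8 s, in which the tool goes at most 62.5 mm and 10.7 degrees, less where a joint would pass 70% of its speed; a pose out of reach is approached as far as the arm can. A call with a number of a shift or a turn outside -1 to 1 is refused whole. A call with a gripper value outside its range is refused whole. "gripper" is the opening, from -1 (shut) to 1 (fully open), so that 0 is half open, set as the call begins (left out, the last holds). The fingers move at their own pace and stop on an object; "force" is the grip in N (left out, the last holds). Time passes only in rows, so rows that do not move let the fingers close, or fill a call up. It gives the time, the measured TCP pose, the force, the opening and the grip force at its end, in the units of the state.
- robot.observe(): the state, without advancing time (a new reading comes with each control period).
- read_camera(name): name is "scene" or "side" or "wrist"; returns (picture, depth): 420x560x3 uint8, blue, green, red; 420x560 float32, m along the optical axis (not along the pixel's ray), 0 where there is no reading.
- get_calibration(name): a dict with "intrinsics" (3x3 intrinsics, pixels), "dist_coeffs" ([k1, k2, p1, p2, k3] as OpenCV has them; the pictures are not rectified), "rvec" (rotation vector, rad) and "tvec" (3), from world to camera coordinates, as OpenCV has them. Camera axes: x right, y down, z forward; pixel columns grow to the right and rows downward; lengths in m; the calibration is good to about 2 mm. A picture is of the moment at which its call begins: read the wrist's pose just before it. get_calibration takes no time and is no camera call; for the wrist camera it gives the pose at the moment of the call.
- robot.hand_in(): hands the job in; it is judged then, once.
The state is a dict: "time": time; "qpos": joint angles; "qvel": joint speeds; "joint_efforts": joint torques, N m; "tool_pos": TCP position; "tool_rot": TCP orientation; "contact_force": force on the tool from outside, world axes, zero at the start; "torque": the same for the moment, N m; "opening": finger opening in m; "grip_force": force on a finger pad.
Only numpy, scipy, OpenCV 4.12 (cv2) and the standard library are available. Lean on these libraries where they do the work, as an engineer would, in place of code of your own. Each camera call takes 0.05 s, during which the arm holds its last target. There are 200 camera calls.

## Task

The sample carousel has been indexed one notch too far. With a fingertip, throw the pawl's lever over, away from the wheel, so that the pawl is lifted out of the teeth and stays up; then push the wheel backward (clockwise seen from above) by exactly one notch, an eighth of a turn, by one of its upright pegs, and finally tip the lever back so that the pawl drops fully into the next notch. Only push, gently, never forcing the wheel against the pawl, and neither lift nor shift the bottles and the dish that stand round it.

Things in the scene. Friction and masses are not known exactly. Their poses are not given: they have to be found in the camera images.
- carousel: Grey round base (196 mm across) of a hand-indexed sample carousel, fixed to the worktop but found at different places and yaws; origin on the wheel's upright axis at the worktop, z up. A steel pawl bracket stands on its -x side (roughly toward the robot), 125 mm from the axis; its cheeks are 26 mm wide and end 56 mm above the worktop. Nothing of the carousel is taller than 108 mm.
- wheel_center (a point): Centre of the dark steel wheel's top face, 30 mm above the worktop. The wheel is 200 mm across; 8 steel saw teeth up to 10 mm high stand on its rim (one notch every 45 degrees), 8 white vial caps (14 mm across, up to 12 mm above the face) stand in a ring of 34 mm radius.
- wheel (a joint): Turn of the wheel in rad about its upright axis; grows counter-clockwise seen from above (forward). About 0 at the start, pawl in a notch (about 4 degrees of play either way). Backward is negative (clockwise from above), which the pawl blocks until it is lifted; one notch back is -0.785 (the lowered pawl drops fully home within 0.07 rad of it; beyond -0.86 it would rest on a tooth). The wheel turns stiffly (2 to 4 N at a peg) and stops where it is left.
- peg_0 (a point): Centre of the top of one of the wheel's 4 upright round steel pegs, 12 mm thick, 58 mm tall above the wheel's face (top 88 mm above the worktop), 60 mm from the wheel's axis and 90 degrees apart; they turn with the wheel. With the wheel at 0, peg_0 lies toward +x +y of the carousel.
- peg_1 (a point): Top of the next peg, like peg_0; with the wheel at 0 toward -x +y of the carousel (45 degrees clockwise of the pawl seen from above; pushed backward it moves away from the pawl).
- peg_2 (a point): Top of the next peg, like peg_0; with the wheel at 0 toward -x -y of the carousel (45 degrees counter-clockwise of the pawl; pushed backward it moves to the inside of the pawl).
- peg_3 (a point): Top of the next peg, like peg_0; with the wheel at 0 toward +x -y of the carousel.
- pawl_pivot (a point): The pawl's level pivot between the bracket's cheeks, 125 mm from the wheel's axis on the carousel's -x side, 50 mm above the worktop; the pivot lies along the carousel's y.
- pawl_bar (a point): Centre of the pawl lever's dark steel cross bar (14 mm thick, 34 mm long along the carousel's y), 50 mm from the pivot on a stem 8 mm thick. Pawl down: it leans 30 degrees toward the wheel, 25 mm inside the pivot and 93 mm above the worktop. Pawl up: it leans 30 degrees away from the wheel, 25 mm outside the pivot, same height.
- pawl (a joint): Pawl angle in rad: 0 = nose down in a notch, lever leaning toward the wheel; grows as the lever is pushed outward, away from the wheel, and the nose rises; 1.047 = fully lifted. The nose is clear of the teeth above about 0.35. It is weighted by its bar: past about 0.65 it falls over to the lifted stop and stays there, below about 0.55 it falls back down. Takes under 1 N.
- dropper_bottle: Amber dropper bottle with black cap, 35 mm across, 106 mm tall, loose, beside the carousel; origin at its foot. Leave alone.
- reagent_bottle: White reagent bottle, 45 x 62 mm, 109 mm tall, loose, beside the carousel; origin at its foot. Leave alone.
- petri_dish: Petri dish with lid, 64 mm across, 15 mm high, loose, in front of the carousel at its left; origin at its foot. Leave alone.

How it is judged:
On the way, in this order (a step that is already met when the one before it is completed fails the run):
1. the pawl is thrown over and stays lifted, the wheel still in its first notch (value of joint pawl above 0.9 rad and value of joint wheel above -0.3 rad), for 0.2 s.
2. the wheel is one notch back while the pawl is up (value of joint pawl above 0.9 rad and value of joint wheel between -0.945 and -0.625 rad), for 0.2 s.
At the end, for the whole second after the job is handed in: The wheel rests one notch back (-0.785 rad within 0.16) and the pawl is down in that notch (below 0.1 rad) (value of joint pawl below 0.1 rad and value of joint wheel between -0.945 and -0.625 rad and not (velocity of joint wheel above 0.05 rad/s) and velocity of joint wheel above -0.05 rad/s); the robot touches nothing.
It fails at once if the wheel is turned back more than a notch and a half (value of joint wheel below -1.18 rad).
It fails at once if the wheel is turned forward by half a notch (value of joint wheel above 0.39 rad).
It fails at once if the wheel is forced (over 30 N from the fingers) (contact force between the fingers and wheel above 30 N).
It fails at once if the pawl is forced (over 30 N from the fingers) (contact force between the fingers and pawl above 30 N).
It fails at once if a bottle or the dish is lifted or shifted by over 15 mm (distance of any of dropper_bottle, reagent_bottle, petri_dish from where it was at the start of the episode above 0.015 m).
It also fails if it takes over 54 s, if anything falls off the work surface, if the arm or the gripper's body presses on something with over 40 N, if the wrist force passes 120 N, or if a joint passes its speed limit or range.

## Working session

There is one attempt and no reset: what is moved stays moved. The work goes in short steps, Python scripts to look and compute and a tool call to move; the robot and the scene stay as the last step left them, time stands still between calls to the robot, and variables do not carry over. Pictures are saved under pics/ and viewed, at most 10 in all, crops included, and the job is handed in when it is done.

Besides the shell and the picture viewer there is one more tool, called after ">>>" as name(argument=value, ...), one argument or row to a line, values as JSON. send_rows: Moves the arm, as the interface text tells. Shift numbers are shares of 0.025 m and turn numbers shares of 90 degrees, none past 1 either way. Its arguments: {"type":"object","properties":{"plan":{"type":"array"},"gripper":{"type":"number"},"force":{"type":"number"}},"required":["plan"]}

```bash
mkdir -p pics; cat > h.py <<'E'
import numpy as np, cv2
from cell import robot, read_camera, get_calibration
def cloud(name):
    c=get_calibration(name); im,d=read_camera(name)
    K=np.array(c["intrinsics"]);D=np.array(c["dist_coeffs"]);R,_=cv2.Rodrigues(np.array(c["rvec"],float));t=np.array(c["tvec"],float).ravel()
    v,u=np.mgrid[0:420,0:560]
    n=cv2.undistortPoints(np.stack([u,v],-1).reshape(-1,1,2).astype(np.float64),K,D).reshape(420,560,2)
    P=np.dstack([n*d[...,None],d])
    W=(P-t)@R
    W[d==0]=np.nan
    return im,d,W,-R.T@t
E
python3 - <<'E'
from h import *
s=robot.observe(); print(s["time"],s["tool_pos"],s["tool_rot"],s["opening"])
for n in("scene","side"):
    im,d,W,c=cloud(n); print(n,c); cv2.imwrite(f"pics/{n}.png",im); np.savez(f"{n}.npz",im=im,W=W)
a=cv2.imread("pics/scene.png");b=cv2.imread("pics/side.png")
cv2.imwrite("pics/a.png",cv2.resize(a,(800,600)));cv2.imwrite("pics/b.png",cv2.resize(b,(800,600)))
E
```

```text
0.0 [0.22042066 0.47604036 0.22606899] [-3.14011937e+00 -2.02430104e-04  2.70780362e+00] 0.09172262370660482
scene [ 0.14074484 -0.30227898  0.76724154]
side [ 0.21276724 -0.49952362  0.46302626]
```

View pics/a.png

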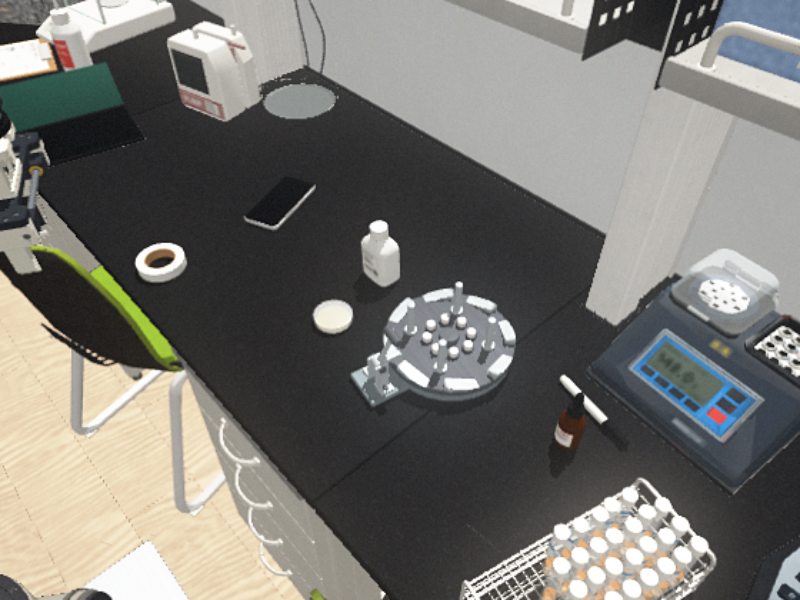

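View pics/b.png

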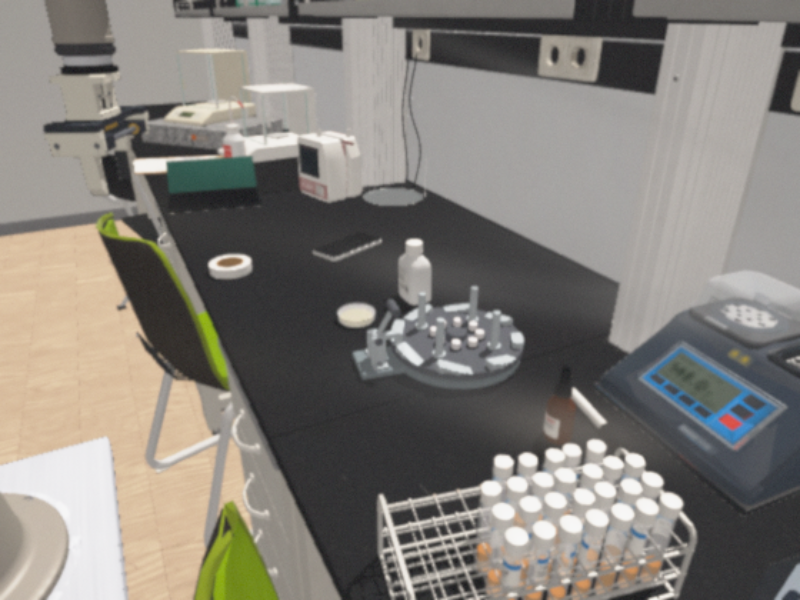

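The scene view shows the wheel centred near (450,340), with pegs at about (459,290), (490,325), (440,360) and (410,310). The pawl bracket is near (380,375). The side view shows the lever bar near (392,307), leaning toward the wheel.

```bash
cat > m.py <<'E'
from h import *
from scipy.optimize import least_squares
from scipy.ndimage import label
for n in("scene","side"):
    f=np.load(n+".npz"); W=f["W"];im=f["im"]
    c0=W[int(352*.7),int(450*.7)] if n=="scene" else W[int(350*.7),int(460*.7)]
    print(n,"approx",c0.round(3))
    near=np.linalg.norm(W[...,:2]-c0[:2],axis=-1)<0.2
    z=W[...,2]
    # wheel rim: teeth+face points fit circle through outer convex hull
    m=near&(z>0.022)&(z<0.036)&(np.linalg.norm(W[...,:2]-c0[:2],axis=-1)<0.125)
    P=W[m][:,:2]; print("face z",np.median(z[m]).round(4),m.sum())
    (cc,r)=cv2.minEnclosingCircle(P.astype(np.float32)); print("circ",np.round(cc,4),round(r,4))
    m=near&(z>0.055)&(z<0.13)
    L,k=label(m,np.ones((3,3)))
    for i in range(1,k+1):
        q=W[L==i]
        if len(q)>12:
            t=q[q[:,2]>np.quantile(q[:,2],.6)]
            vv,uu=np.where(L==i)
            print(i,len(q),q.mean(0).round(4),"top",t.mean(0).round(4),"zmax",q[:,2].max().round(4),"px",uu.mean().round(),vv.mean().round(), im[L==i].mean(0).round())
E
python3 m.py
python3 - <<'E'
import cv2
a=cv2.imread("pics/scene.png")[185:300,235:380];b=cv2.imread("pics/side.png")[185:285,235:380]
a=cv2.resize(a,None,fx=4,fy=4)[:,:400*2]; cv2.imwrite("pics/c.png",a)
E
```

```text
scene approx [0.609 0.098 0.04 ]
face z 0.0305 3794
circ [0.6154 0.1267] 0.1178
1 72 [0.6819 0.1555 0.0745] top [0.6829 0.1561 0.0853] zmax 0.0901 px 321.0 204.0 [162. 162. 157.]
2 82 [0.5994 0.1731 0.0749] top [0.6    0.174  0.0862] zmax 0.0898 px 287.0 218.0 [169. 169. 164.]
3 76 [0.6637 0.0727 0.0751] top [0.6646 0.0736 0.0862] zmax 0.0908 px 343.0 229.0 [169. 168. 163.]
4 241 [0.5238 0.1426 0.08  ] top [0.5337 0.1409 0.0987] zmax 0.103 px 270.0 242.0 [145. 143. 139.]
5 83 [0.5811 0.0903 0.0753] top [0.582  0.0912 0.0867] zmax 0.0913 px 309.0 244.0 [170. 169. 164.]
9 134 [ 0.6344 -0.0948  0.0814] top [ 0.637  -0.0956  0.0975] zmax 0.1058 px 401.0 284.0 [40. 42. 45.]
side approx [0.619 0.087 0.031]
face z 0.0289 2835
circ [0.6185 0.1245] 0.1154
1 76 [0.6827 0.1524 0.0726] top [0.6831 0.1527 0.0828] zmax 0.0878 px 331.0 208.0 [134. 134. 132.]
2 74 [0.6001 0.1698 0.0728] top [0.6004 0.1708 0.083 ] zmax 0.0877 px 295.0 212.0 [149. 149. 146.]
3 159 [0.5273 0.1387 0.0828] top [0.5336 0.1376 0.0969] zmax 0.0995 px 271.0 221.0 [113. 111. 109.]
4 90 [0.665  0.0697 0.0725] top [0.6656 0.0701 0.0828] zmax 0.0879 px 347.0 225.0 [146. 145. 142.]
5 93 [0.5822 0.0874 0.0728] top [0.5823 0.0877 0.0832] zmax 0.0879 px 308.0 230.0 [150. 149. 147.]
9 276 [ 0.6384 -0.1014  0.0765] top [ 0.6395 -0.1     0.0906] zmax 0.1037 px 395.0 270.0 [53. 55. 60.]
```

View pics/c.png

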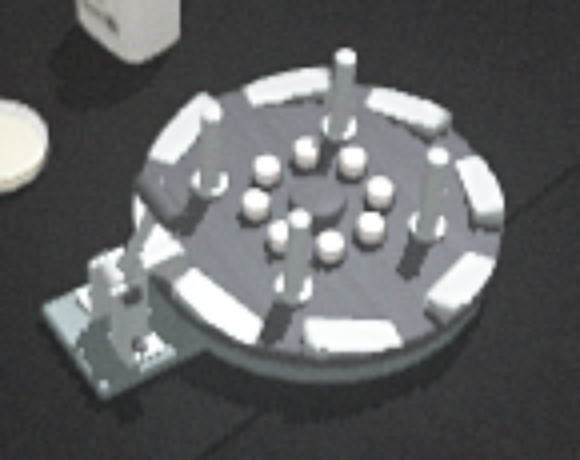

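The crop shows the pegs clearly. From the two depth views, the axis is about (0.6355, 0.1255) and the carousel yaw about −11.7°. The first move closes the fingers, aligns the yaw and travels toward the inside of the bar.

>>> send_rows(
  plan=[
    [[0, 0, 0], [0, 0, -0.073]],
    [[0, 0, 0], [0, 0, -0.073]],
    [[-0.9, -0.58, 0], [0, 0, 0]],
    [[-0.9, -0.58, 0], [0, 0, 0]],
    [[-0.9, -0.58, 0], [0, 0, 0]],
    [[-0.9, -0.58, 0], [0, 0, 0]],
    [[-0.9, -0.58, 0], [0, 0, 0]],
    [[-0.9, -0.58, 0], [0, 0, 0]],
    [[-0.9, -0.58, 0], [0, 0, 0]],
    [[-0.9, -0.58, 0], [0, 0, 0]],
  ],
  gripper=-1,
  force=20,
)

```text
time: 1.35
tool_pos: [0.3738, 0.3255, 0.2264]
tool_rot: [-3.141, -0.001, 2.937]
contact_force: [-0.1, -0.2, 0.8]
opening: 0.0009
grip_force: 0.0
```

```bash
cat > g.py <<'E'
# usage: g.py X Y Z (carousel frame, mm; TCP) -> tool-frame shift in rows of 25 mm
import sys
from h import *
from scipy.spatial.transform import Rotation as Ro
s=robot.observe(); C=np.array([.6355,.1255,0]); y=np.radians(-11.7)
ex=np.array([np.cos(y),np.sin(y),0]);ey=np.array([-np.sin(y),np.cos(y),0])
R=Ro.from_euler("xyz",s["tool_rot"]).as_matrix(); p=s["tool_pos"]
print("t",s["time"],"car mm",(np.array([(p-C)@ex,(p-C)@ey,p[2]])*1e3).round(1),"yaw",np.degrees(s["tool_rot"]).round(2),"F",np.round(s["contact_force"],1),"op",s["opening"])
if len(sys.argv)>1:
    g=[float(a)/1e3 for a in sys.argv[1:4]]
    print("units",((C+g[0]*ex+g[1]*ey+[0,0,g[2]]-p)@R/.025).round(2))
E
python3 g.py -74 0 180
```

```text
t 1.35 car mm [-296.9  142.7  226.4] yaw [-1.7997e+02 -3.0000e-02  1.6828e+02] F [-0.1 -0.2  0.8] op 0.0008553821309967839
units [-8.92 -5.71  1.85]
```

>>> send_rows(
  plan=[
    [[-0.9, -0.57, 0.18], [0, 0, 0]],
    [[-0.9, -0.57, 0.18], [0, 0, 0]],
    [[-0.9, -0.57, 0.18], [0, 0, 0]],
    [[-0.9, -0.57, 0.18], [0, 0, 0]],
    [[-0.9, -0.57, 0.18], [0, 0, 0]],
    [[-0.9, -0.57, 0.18], [0, 0, 0]],
    [[-0.9, -0.57, 0.18], [0, 0, 0]],
    [[-0.9, -0.57, 0.18], [0, 0, 0]],
    [[-0.9, -0.57, 0.18], [0, 0, 0]],
    [[-0.82, -0.58, 0.2], [0, 0, 0]],
  ],
)

```text
time: 2.6
tool_pos: [0.5633, 0.1405, 0.1807]
tool_rot: [-3.141, -0.001, 2.937]
contact_force: [0.0, -0.7, -0.4]
opening: 0.0003
grip_force: 0.0
```

```bash
python3 g.py -73 0 86; python3 - <<'E'
from h import *
im,d=read_camera("scene"); cv2.imwrite("pics/d.png",cv2.resize(im[150:310,210:410],(800,640))[:600])
E
```

```text
t 2.6 car mm [-73.8  -0.  180.7] yaw [-1.7999e+02 -4.0000e-02  1.6829e+02] F [ 0.  -0.7 -0.4] op 0.0003315274713539304
units [-0.03  0.    3.79]
```

View pics/d.png

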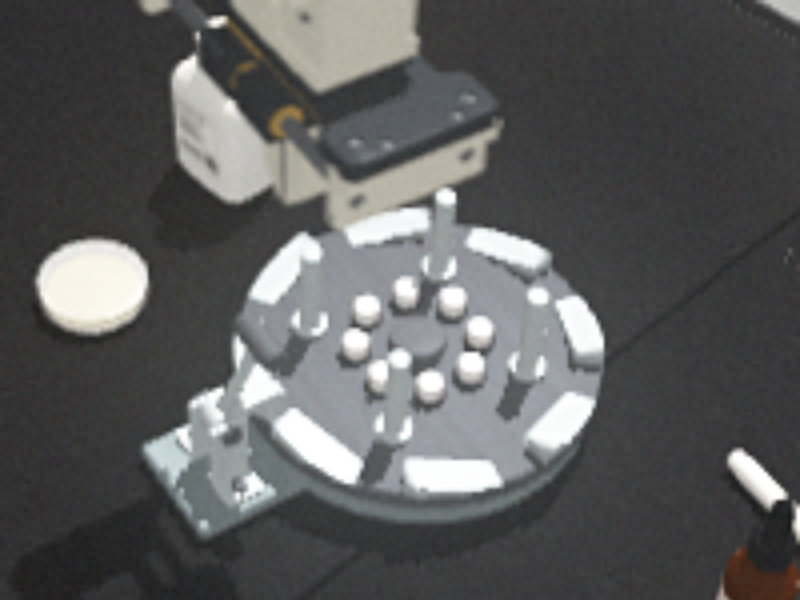

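The view shows the gripper body above and behind the wheel, with the bar at about (262,340) on the left. I'll project the TCP to check where the fingers are in the picture.

```bash
python3 - <<'E'
from h import *
p=robot.observe()["tool_pos"]
for n in("scene","side"):
    c=get_calibration(n)
    q=cv2.projectPoints(np.array([p,p+[0,0,.066],p-[0,0,.095]]),np.array(c["rvec"],float),np.array(c["tvec"],float),np.array(c["intrinsics"],float),np.array(c["dist_coeffs"],float))[0].reshape(-1,2)
    print(n,q.round(), ((q-[210,150])*[4,4]).round())
im,d=read_camera("side"); cv2.imwrite("pics/e.png",cv2.resize(im[100:280,200:440],(800,600)))
E
```

```text
scene [[288. 198.]
 [288. 171.]
 [287. 232.]] [[311. 192.]
 [313.  85.]
 [308. 327.]]
side [[288. 173.]
 [289. 140.]
 [288. 216.]] [[314.  93.]
 [316. -39.]
 [311. 266.]]
```

View pics/e.png

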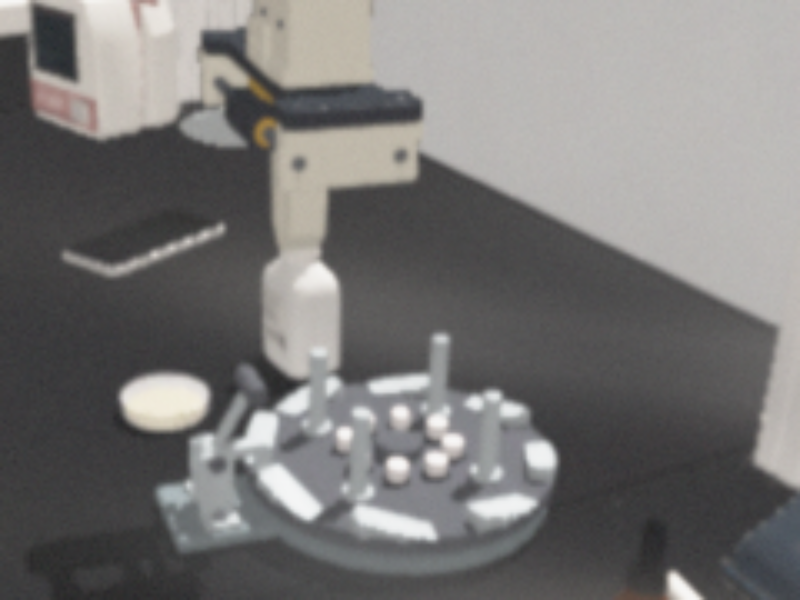

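The fingertip is at about (298,245), matching the projection, and the bar is at (250,380). Next I descend on the inside of the bar and start pushing outward.

>>> send_rows(
  plan=[
    [[0, 0, 0.76], [0, 0, 0]],
    [[0, 0, 0.76], [0, 0, 0]],
    [[0, 0, 0.76], [0, 0, 0]],
    [[0, 0, 0.76], [0, 0, 0]],
    [[0, 0, 0.75], [0, 0, 0]],
    [[0, 0, 0], [0, 0, 0]],
    [[0.1, 0, 0], [0, 0, 0]],
    [[0.1, 0, 0], [0, 0, 0]],
    [[0.1, 0, 0], [0, 0, 0]],
    [[0.1, 0, 0], [0, 0, 0]],
  ],
)

```text
time: 3.95
tool_pos: [0.5532, 0.1433, 0.087]
tool_rot: [3.141, 0.001, 2.937]
contact_force: [0.5, -0.7, 0.5]
opening: 0.0007
grip_force: 0.4
```

>>> send_rows(
  plan=[
    [[0.15, 0, 0], [0, 0, 0]],
    [[0.15, 0, 0], [0, 0, 0]],
    [[0.15, 0, 0], [0, 0, 0]],
    [[0.15, 0, 0], [0, 0, 0]],
    [[0.15, 0, 0], [0, 0, 0]],
    [[0.15, 0, 0], [0, 0, 0]],
    [[0.15, 0, 0], [0, 0, 0]],
    [[0.15, 0, 0], [0, 0, 0]],
    [[0.15, 0, 0], [0, 0, 0]],
    [[0.1, 0, 0], [0, 0, 0]],
  ],
)

```text
time: 5.2
tool_pos: [0.5172, 0.1507, 0.0865]
tool_rot: [3.142, -0.0, 2.937]
contact_force: [-0.1, 0.4, 0.4]
opening: 0.0002
grip_force: 0.0
```

```bash
cat > b.py <<'E'
from h import *
C=np.array([.6355,.1255,0]); y=np.radians(-11.7)
A=np.array([[np.cos(y),np.sin(y),0],[-np.sin(y),np.cos(y),0],[0,0,1]])
for n in("scene","side"):
    im,d,W,c=cloud(n); q=(W-C)@A.T*1e3
    for nm,m in (("barOut",(abs(q[...,0]+152)<20)),("barIn",(abs(q[...,0]+98)<13))):
        m=m&(abs(q[...,1])<22)&(q[...,2]>82)&(q[...,2]<106)
        print(n,nm,m.sum(),q[m].mean(0).round(1) if m.any() else "")
    r=np.hypot(q[...,0],q[...,1]); m=(abs(r-59)<15)&(q[...,2]>68)&(q[...,2]<92)
    from scipy.ndimage import label
    L,k=label(m)
    for i in range(1,k+1):
        if (L==i).sum()>15:
            t=W[L==i].mean(0); v=(t-c)[:2]; v/=np.linalg.norm(v); t[:2]+=.0047*v; t=(t-C)@A.T*1e3
            print("  peg",(L==i).sum(),t.round(1),"r",np.hypot(*t[:2]).round(1),"ang",np.degrees(np.arctan2(t[1],t[0])).round(1))
    if n=="scene": cv2.imwrite("pics/last.png",cv2.resize(im[150:300,210:410],(800,600)))
E
python3 g.py -74 0 180; python3 b.py
```

```text
t 5.2 car mm [-121.     0.7   86.5] yaw [179.99  -0.   168.29] F [-0.1  0.4  0.4] op 0.00023832302374022496
units [-1.88 -0.03 -3.74]
scene barOut 130 [-142.2   -5.9  101.8]
scene barIn 0 
  peg 51 [42.5 42.8 80.4] r 60.3 ang 45.2
  peg 54 [ 41.8 -42.2  81. ] r 59.4 ang -45.3
  peg 58 [-43.  -41.6  81.5] r 59.8 ang -135.9
side barOut 78 [-145.2   -9.4   98.3]
side barIn 2 [-110.1   -8.9   89.9]
  peg 50 [42.7 40.4 78.6] r 58.8 ang 43.4
  peg 47 [-42.1  40.7  77.9] r 58.6 ang 136.0
  peg 56 [ 42.4 -44.4  79. ] r 61.4 ang -46.3
  peg 60 [-42.9 -43.5  78.8] r 61.1 ang -134.6
```

>>> send_rows(
  plan=[
    [[-0.2, 0, -0.5], [0, 0, 0]],
    [[0, 0, -0.8], [0, 0, 0]],
    [[0, 0, -0.8], [0, 0, 0]],
    [[-0.4, 0.5, 0], [0, 0, 0]],
    [[-0.4, 0.5, 0], [0, 0, 0]],
    [[-0.4, 0.5, 0], [0, 0, 0]],
    [[-0.4, 0.5, 0], [0, 0, 0]],
    [[-0.3, 0, 0], [0, 0, 0]],
    [[0, 0, 0], [0, 0, 0]],
    [[0, 0, 0], [0, 0, 0]],
  ],
)

```text
time: 6.55
tool_pos: [0.5787, 0.1884, 0.1391]
tool_rot: [-3.141, -0.0, 2.937]
contact_force: [0.9, 0.4, 0.3]
opening: 0.0006
grip_force: 0.0
```

```bash
python3 g.py -69 51 66; python3 b.py
```

```text
t 6.55 car mm [-68.3  50.1 139.1] yaw [-1.7999e+02 -1.0000e-02  1.6826e+02] F [0.9 0.4 0.3] op 0.0005840347712397221
units [0.03 0.04 2.92]
scene barOut 115 [-152.8   -6.7   97.7]
scene barIn 12 [-107.8   -3.7   83.3]
  peg 50 [42.4 42.6 80.8] r 60.1 ang 45.1
  peg 58 [-42.5  43.5  80.8] r 60.8 ang 134.4
  peg 55 [ 41.7 -42.2  80.8] r 59.4 ang -45.4
  peg 57 [-42.8 -41.4  81.4] r 59.6 ang -136.0
side barOut 81 [-151.6  -10.4   95.4]
side barIn 2 [-108.8   -7.6   82.3]
  peg 48 [42.7 40.5 78.9] r 58.8 ang 43.5
  peg 48 [-42.3  41.2  78.9] r 59.0 ang 135.7
  peg 58 [ 42.2 -44.4  78.8] r 61.3 ang -46.4
  peg 59 [-43.  -43.4  79.1] r 61.1 ang -134.7
```

View pics/last.png

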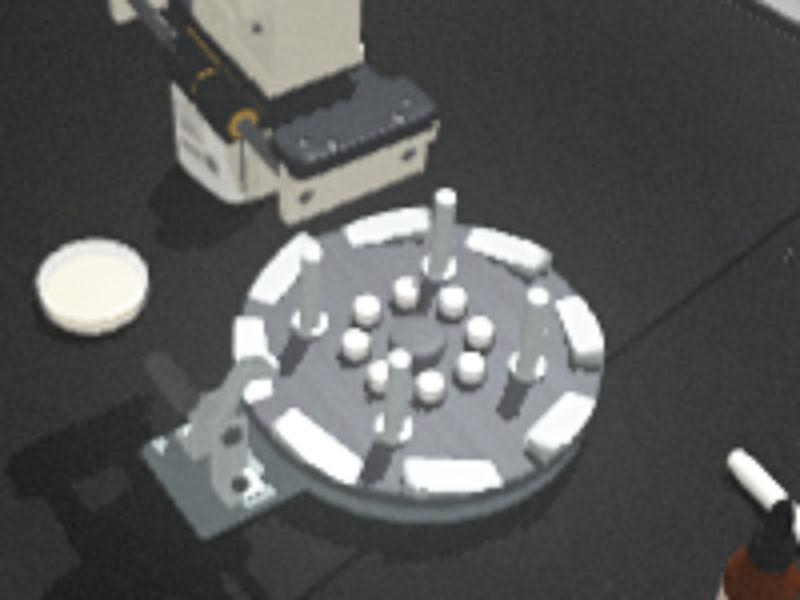

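The pawl is up: the bar leans out at (175,385) and the nose is raised at (255,370). The wheel hasn't moved. I'll descend behind peg_1 and push.

>>> send_rows(
  plan=[
    [[0, 0, 0.73], [0, 0, 0]],
    [[0, 0, 0.73], [0, 0, 0]],
    [[0, 0, 0.73], [0, 0, 0]],
    [[0, 0, 0.73], [0, 0, 0]],
    [[0, 0, 0], [0, 0, 0]],
    [[-0.12, 0, 0], [0, 0, 0]],
    [[-0.12, 0, 0], [0, 0, 0]],
    [[-0.12, 0, 0], [0, 0, 0]],
    [[-0.12, 0, 0], [0, 0, 0]],
    [[-0.12, 0, 0], [0, 0, 0]],
  ],
)

```text
time: 7.9
tool_pos: [0.5914, 0.1879, 0.066]
tool_rot: [3.14, -0.005, 2.937]
contact_force: [-8.3, 8.5, 2.6]
opening: 0.0001
grip_force: 5.2
```

>>> send_rows(
  plan=[
    [[-0.13, 0, 0], [0, 0, 0]],
    [[-0.13, 0, 0], [0, 0, 0]],
    [[-0.13, 0, 0], [0, 0, 0]],
    [[-0.13, 0, 0], [0, 0, 0]],
    [[-0.13, 0, 0], [0, 0, 0]],
    [[-0.13, 0, 0], [0, 0, 0]],
    [[-0.13, 0, 0], [0, 0, 0]],
    [[-0.13, 0, 0], [0, 0, 0]],
    [[-0.13, 0, 0], [0, 0, 0]],
    [[0, 0, 0], [0, 0, 0]],
  ],
)

```text
time: 9.15
tool_pos: [0.6227, 0.1796, 0.066]
tool_rot: [3.142, 0.0, 2.937]
contact_force: [-0.5, 1.8, 0.0]
opening: 0.0004
grip_force: 0.9
```

```bash
python3 g.py -15.5 51 66; python3 b.py
```

```text
t 9.15 car mm [-23.5  50.4  66. ] yaw [1.8000e+02 3.0000e-02 1.6827e+02] F [-0.5  1.8  0. ] op 0.000406629772079096
units [-0.32  0.02  0.  ]
scene barOut 115 [-152.9   -6.8   98.1]
scene barIn 10 [-107.7   -3.9   83.7]
  peg 51 [59.4  6.6 80.4] r 59.8 ang 6.4
  peg 59 [-31.7  51.4  81.3] r 60.4 ang 121.6
  peg 57 [-60.   -5.1  81. ] r 60.2 ang -175.1
  peg 58 [  5.5 -59.3  80.9] r 59.5 ang -84.7
side barOut 74 [-151.5   -9.2   95.6]
side barIn 3 [-107.8   -6.4   82.3]
  peg 63 [-30.9  48.5  79.8] r 57.5 ang 122.5
  peg 48 [59.9  4.2 78.9] r 60.1 ang 4.0
  peg 50 [-59.9  -7.7  79. ] r 60.4 ang -172.7
  peg 58 [  5.6 -61.3  78.9] r 61.6 ang -84.8
```

>>> send_rows(
  plan=[
    [[-0.06, 0, 0], [0, 0, 0]],
    [[-0.06, 0, 0], [0, 0, 0]],
    [[-0.05, 0, 0], [0, 0, 0]],
    [[-0.05, 0, 0], [0, 0, 0]],
    [[0, 0, 0], [0, 0, 0]],
    [[0, 0, 0], [0, 0, 0]],
    [[0, 0, 0], [0, 0, 0]],
    [[0.2, 0, 0], [0, 0, 0]],
    [[0.2, 0, 0], [0, 0, 0]],
    [[0, 0, 0], [0, 0, 0]],
  ],
)

```text
time: 10.5
tool_pos: [0.6176, 0.1809, 0.0661]
tool_rot: [-3.142, 0.0, 2.937]
contact_force: [-0.2, 0.0, -0.1]
opening: 0.0002
grip_force: 0.0
```

```bash
python3 g.py -15.5 51 66; python3 b.py
```

```text
t 10.5 car mm [-28.8  50.6  66.1] yaw [-1.800e+02  1.000e-02  1.683e+02] F [-0.2  0.  -0.1] op 0.00015314429761545352
units [-0.53  0.02  0.01]
scene barOut 116 [-152.9   -6.8   97.9]
scene barIn 12 [-107.    -4.7   83.4]
  peg 63 [-35.9  50.1  81.8] r 61.7 ang 125.6
  peg 51 [59.8  1.1 81.2] r 59.8 ang 1.1
  peg 49 [-60.4   0.2  81.6] r 60.4 ang 179.8
  peg 56 [  0.  -59.6  81.7] r 59.6 ang -90.0
side barOut 72 [-151.7   -8.9   96. ]
side barIn 4 [-107.3   -6.    82.4]
  peg 80 [-34.1  45.8  80.2] r 57.1 ang 126.6
  peg 35 [-0.9 58.1 76.8] r 58.1 ang 90.9
  peg 49 [60.1 -0.8 78.8] r 60.1 ang -0.8
  peg 54 [-59.7  -2.3  79.1] r 59.7 ang -177.8
  peg 62 [  1.  -61.3  79. ] r 61.3 ang -89.0
```

The wheel has turned back about 44°, so it is within the notch window. I'll go up, over and outside the bar.

>>> send_rows(
  plan=[
    [[0, 0, -1], [0, 0, 0]],
    [[0, 0, -1], [0, 0, 0]],
    [[0, 0, -1], [0, 0, 0]],
    [[0.85, -0.29, 0], [0, 0, 0]],
    [[0.85, -0.29, 0], [0, 0, 0]],
    [[0.85, -0.29, 0], [0, 0, 0]],
    [[0.85, -0.29, 0], [0, 0, 0]],
    [[0.85, -0.29, 0], [0, 0, 0]],
    [[0.85, -0.29, 0], [0, 0, 0]],
    [[0.83, -0.28, 0], [0, 0, 0]],
  ],
)

```text
time: 11.85
tool_pos: [0.462, 0.1613, 0.1412]
tool_rot: [3.141, 0.001, 2.937]
contact_force: [0.5, 0.6, -0.0]
opening: 0.0008
grip_force: 0.0
```

```bash
python3 g.py -178 0 86
```

```text
t 11.85 car mm [-1.771e+02 -1.000e-01  1.412e+02] yaw [1.7999e+02 4.0000e-02 1.6828e+02] F [ 0.5  0.6 -0. ] op 0.0007837298356791842
units [0.04 0.   2.21]
```

>>> send_rows(
  plan=[
    [[0.04, 0, 0.6], [0, 0, 0]],
    [[0, 0, 0.6], [0, 0, 0]],
    [[0, 0, 0.6], [0, 0, 0]],
    [[0, 0, 0.4], [0, 0, 0]],
    [[0, 0, 0], [0, 0, 0]],
    [[-0.1, 0, 0], [0, 0, 0]],
    [[-0.1, 0, 0], [0, 0, 0]],
    [[-0.1, 0, 0], [0, 0, 0]],
    [[-0.1, 0, 0], [0, 0, 0]],
    [[-0.1, 0, 0], [0, 0, 0]],
  ],
)

```text
time: 13.1
tool_pos: [0.4739, 0.1591, 0.086]
tool_rot: [3.142, -0.0, 2.937]
contact_force: [-0.3, -0.7, 0.4]
opening: 0.0005
grip_force: 0.2
```

>>> send_rows(
  plan=[
    [[-0.15, 0, 0], [0, 0, 0]],
    [[-0.15, 0, 0], [0, 0, 0]],
    [[-0.15, 0, 0], [0, 0, 0]],
    [[-0.15, 0, 0], [0, 0, 0]],
    [[-0.15, 0, 0], [0, 0, 0]],
    [[-0.15, 0, 0], [0, 0, 0]],
    [[-0.15, 0, 0], [0, 0, 0]],
    [[-0.15, 0, 0], [0, 0, 0]],
    [[-0.15, 0, 0], [0, 0, 0]],
    [[0, 0, 0], [0, 0, 0]],
  ],
)

```text
time: 14.35
tool_pos: [0.5071, 0.1522, 0.086]
tool_rot: [3.141, 0.0, 2.937]
contact_force: [-1.0, 0.8, 0.3]
opening: 0.0007
grip_force: 0.0
```

>>> send_rows(
  plan=[
    [[0.5, 0, 0], [0, 0, 0]],
    [[0.5, 0, -0.5], [0, 0, 0]],
    [[0.5, 0, -1], [0, 0, 0]],
    [[0, 0, -1], [0, 0, 0]],
    [[0, 0, -1], [0, 0, 0]],
    [[0, 0, -1], [0, 0, 0]],
    [[0, 0, 0], [0, 0, 0]],
    [[0, 0, 0], [0, 0, 0]],
    [[0, 0, 0], [0, 0, 0]],
    [[0, 0, 0], [0, 0, 0]],
  ],
)

```text
time: 15.6
tool_pos: [0.4697, 0.1599, 0.1977]
tool_rot: [-3.141, -0.001, 2.937]
contact_force: [0.0, -0.5, -0.5]
opening: 0.0007
grip_force: 0.0
```

```bash
python3 g.py; python3 b.py
```

```text
t 15.6 car mm [-169.3    0.   197.7] yaw [-1.7997e+02 -8.0000e-02  1.6828e+02] F [ 0.  -0.5 -0.5] op 0.0007211885373158062
scene barOut 0 
scene barIn 124 [-103.5   -6.    96.2]
  peg 51 [-0.9 60.7 81.1] r 60.7 ang 90.9
  peg 52 [59.7  0.9 81.3] r 59.7 ang 0.9
  peg 51 [-60.6  -0.2  81.5] r 60.6 ang -179.8
  peg 54 [  0.5 -59.5  81.7] r 59.5 ang -89.6
side barOut 0 
side barIn 84 [-102.8   -8.7   94.2]
  peg 45 [-0.8 58.2 79. ] r 58.2 ang 90.8
  peg 49 [60.1 -1.2 79.3] r 60.1 ang -1.2
  peg 54 [-59.8  -2.   79. ] r 59.8 ang -178.1
  peg 62 [  0.9 -61.5  79.2] r 61.5 ang -89.2
```

View pics/last.png

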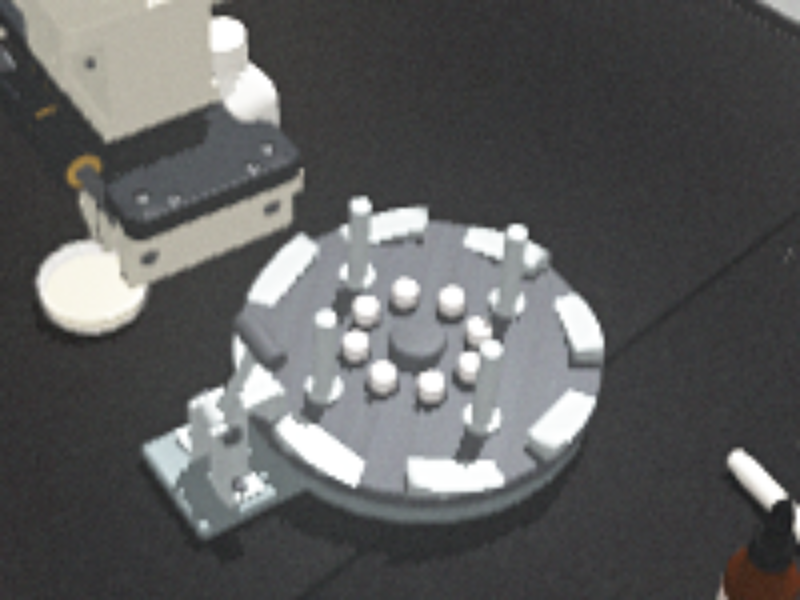

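The bar is back at (262,340), where it was at the start, and the wheel is one notch back. I'll compare the bar with the starting cloud, and hand in if it matches.

```bash
python3 - <<'E'
from h import *
C=np.array([.6355,.1255,0]); y=np.radians(-11.7)
A=np.array([[np.cos(y),np.sin(y),0],[-np.sin(y),np.cos(y),0],[0,0,1]])
ok=True
for n in("scene","side"):
    r=[]
    for W in (np.load(n+".npz")["W"],cloud(n)[2]):
        q=(W-C)@A.T*1e3; m=(abs(q[...,0]+98)<13)&(abs(q[...,1])<22)&(q[...,2]>82)&(q[...,2]<106); r.append(q[m].mean(0))
    print(n,np.round(r,1)); ok&=np.abs(r[0]-r[1]).max()<1.2
print(ok)
if ok: print(robot.hand_in())
E
```

```text
scene [[-103.6   -6.1   96.5]
 [-103.4   -6.1   96.6]]
side [[-102.6   -9.7   94.3]
 [-102.4   -9.6   94.3]]
True
the job is handed in; nothing more can be done
None
```

The job is handed in: the pawl was thrown over, the wheel was pushed back one notch (about 44° by the cameras), and the pawl is down again with its bar within 0.2 mm of its starting position; the hand-in returned no verdict.

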